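# Stack boards to dry on the shed bench

### The job

Build the drying stack on the little rack: lay the long board centred along the rack across its two bearers, lay one spacer stick crosswise over it directly above each bearer, then lay the short board centred on the two sticks, in line with the long board. Last, stand the small paint tin upright on the middle of the short board as a weight. Leave the jar, the mug and the drill-bit case where they are.

Things in the scene. Friction and masses are not known exactly. Their poses are not given: they have to be found in the camera images.
- rack: Low drying rack, fixed to the bench: a plywood base 200 x 120 x 9 mm with two grey bearers across it, each 24 (x) x 110 (y) x 24 mm high, their tops 33 mm above the bench. Origin: centre of the base's underside, on the bench. x runs along the base's 200 mm side, z up; the bearers lie along y, their centre lines at x = -60 mm and x = +60 mm. It stands in another place and at another yaw each time.
- long_board: The longer of two pale planed boards, 240 (x) x 64 (y) x 20 (z) mm, about 0.16 kg, lying flat on the bench. Origin at the board's centre (10 mm above its underside). Goes on the rack's two bearers, its length along the rack's x.
- short_board: The shorter of the two pale boards, 170 (x) x 64 (y) x 20 (z) mm, about 0.12 kg, lying flat on the bench. Origin at its centre. Goes on top of the two sticks, its length along the rack's x.
- stick_a: Spacer stick of browner wood, square section, 100 (x) x 20 x 20 mm, 30 g, lying on the bench. Origin at its centre (10 mm above its underside). Goes across the long board, its length along the rack's y, above either bearer; identical to stick_b and interchangeable with it.
- stick_b: The second spacer stick, identical to stick_a: 100 (x) x 20 x 20 mm, origin at its centre. Goes above the other bearer.
- tin: Small full paint tin, bare metal, a round can of 66 mm diameter (67 mm over its two thin dark bands) and 70 mm height, about 0.4 kg, standing upright. Origin: centre of its underside; z up. Goes on the middle of the short board, over the rack's origin.
- jar: Bystander: leave it where it is. Closed amber glass jar with a black cap, 56 mm diameter, 85 mm high, standing among the sticks and the tin. Origin: centre of its underside.
- mug: Bystander: leave it where it is. White mug, 80 mm diameter, 90 mm high, at the far side of the bench. Origin: centre of its underside; handle towards its +y.
- bit_case: Bystander: leave it where it is. Flat grey drill-bit case, 60 (x) x 100 (y) x 30 mm, at the far side of the bench. Origin: centre of its underside.
Things that resemble listed ones, but are neither listed nor needed, are in the scene too. Leave any green or turquoise look-alike of the long_board alone.

How it is judged:
By the outcome, as a careful person would: the job done as asked, in the order asked, and still so for the second after the job is handed in, with the robot touching nothing.
It also fails if it takes over 134 s, if anything falls off the work surface, if the arm or the gripper's body presses on something with over 40 N, if the wrist force passes 120 N, or if a joint passes its speed limit or range.

### The arm

A 6-joint arm with a two-finger parallel gripper is mounted at the origin on the work surface. World frame = base frame: x ahead of the robot, y to its left, z up, the work surface at z = 0. Lengths are in m, angles in degrees, forces in N, time in s.
With the tool pointing down it reaches from about 0.25 to 0.725 m from the base axis. Payload 9.7 kg.
Tool frame: the origin (TCP) lies midway between the tips of the shut fingers; the grasp point (between the pads) lies 19 mm behind it; z points along the fingers, y is the line along which they close (so a half turn about z gives the same grasp; the last joint's range is limited). The gripper opens to 85 mm and grips with 20 to 120 N. Pads are 22 mm wide; open, the fingers measure 114 mm over their backs; the gripper's body (76 mm by 85 mm) begins 54 mm behind the grasp point. The pads swing forward as they close: fully open they stand 13 mm farther back than shut.
Start: joints at [71.276, 4.979, 10.078, 95.1, 0, 90], TCP at [0.177, 0.521, 0.231] pointing down, gripper open.
Joint ranges: [-179.16, 179.16], [-48.56, 103.87], [-65.8, 70.77], [-126.05, 130.52], [-82.76, 87.17], [-180, 180]. Speed limits (degrees/s): [127.2, 127.2, 147.25, 180, 180, 180].

### API

Orientations are given as [roll, pitch, yaw] about the fixed x, y, z axes, in that order (R = Rz(yaw) Ry(pitch) Rx(roll)).
In Python, from workcell import * gives the robot as it stands.
- The arm moves only by the tool servo_tool, never from a script. Its argument "moves" is a list of rows, each a list of 4 numbers: the shift along the world's x, y, z in cm, then the turn about the world's z in rad. A call has 1 to 20 rows; each row is the pose to reach, as a shift and turn from the pose commanded when the call began; what a row does not reach only later rows make up. A row lasts 1/12 s, in which the tool goes at most 41.7 mm and 7.16 degrees, less where a joint would pass 70% of its speed; a pose out of reach is approached as far as the arm can. A call with a gripper value outside its range is refused whole. "claw" is the closure, from 0 (fully open) to 1 (shut), set as the call begins (left out, the last holds). The fingers move at their own pace and stop on an object; "force" is the grip in N (left out, the last holds). Time passes only in rows, so rows that repeat a pose let the fingers close. It gives the time, the measured TCP pose, the force, the opening and the grip force at its end, in the units of the state.
- get_obs(): the state, without advancing time (a new reading comes with each control period).
- camera(name): name is "scene" or "side" or "wrist"; returns the picture (480x640x3 uint8, red, green, blue); there is no depth.
- get_calibration(name): a dict with "fx", "fy", "cx", "cy" (pixels), "k1" (the pictures are not rectified: a ray, as slopes to the right and down, at radius r is drawn at 1 + k1 r^2 times it, then the intrinsics apply), "rvec" (rotation vector, rad) and "tvec" (3), from world to camera coordinates, as OpenCV has them; the wrist camera has in their place "tool_from_camera" (4x4, takes a point from camera to tool coordinates, whose origin is the TCP and whose axes are the flange's). Camera axes: x right, y down, z forward; pixel columns grow to the right and rows downward; lengths in m; the calibration is good to about 2 mm. A picture is of the moment at which its call begins: read the wrist's pose just before it. get_calibration takes no time and is no camera call.
- job_done(): hands the job in; it is judged then, once.
The state is a dict: "time": time; "q": joint angles; "qd": joint speeds; "joint_efforts": joint torques, N m; "ee_pos": TCP position; "tcp_rot": TCP orientation; "wrist_force": force on the tool from outside, world axes, zero at the start; "torque": the same for the moment, N m; "opening": finger opening in m; "grasp_force": force on a finger pad.
Only numpy, scipy, OpenCV 4.12 (cv2) and the standard library are available. Lean on these libraries where they do the work, as an engineer would, in place of code of your own. Each camera call takes 0.05 s, during which the arm holds its last target. There are 200 camera calls.

## Working session

There is one attempt and no reset: what is moved stays moved. The work goes in short steps, Python scripts to look and compute and a tool call to move; the robot and the scene stay as the last step left them, time stands still between calls to the robot, and variables do not carry over. Pictures are saved under pics/ and viewed, at most 14 in all, crops included, and the job is handed in when it is done.

Besides the shell and the picture viewer there is one more tool, called after "Emit:" as name(argument=value, ...) on one line, values as JSON. servo_tool: Moves the arm, as the interface text tells. Its arguments: {"type":"object","properties":{"moves":{"type":"array","items":{"type":"array","items":{"type":"number"}}},"claw":{"type":"number"},"force":{"type":"number"}},"required":["moves"]}

```bash
mkdir -p pics; ls; python3 - <<'E'
from workcell import *
import cv2
for n in ("scene","side"):
    im=camera(n); cv2.imwrite(f"pics/{n}0.png",im[:,:,::-1]); c=get_calibration(n); print(n,c)
print(get_calibration("wrist")); print(get_obs())
E
```

```text
pics
scene {'fx': 589.4186465310821, 'fy': 589.4186465310821, 'cx': 323.02189951568374, 'cy': 237.03836377352877, 'k1': 0.04915444313699587, 'rvec': array([ 2.30758085,  0.71656539, -0.3034039 ]), 'tvec': array([-0.47959353, -0.11248826,  1.5216307 ])}
side {'fx': 504.46826742750017, 'fy': 504.46826742750017, 'cx': 311.1626460815887, 'cy': 240.86656750712592, 'k1': 0.0362441797344269, 'rvec': array([ 2.18087714, -0.50609984,  0.23840477]), 'tvec': array([-0.39569572,  0.2431978 ,  1.1354213 ])}
{'fx': 344.14024488624466, 'fy': 344.14024488624466, 'cx': 312.91315334125676, 'cy': 241.27632086307403, 'k1': 0.011878389566058405, 'tool_from_camera': array([[ 2.31081093e-04, -9.51690028e-01, -3.07060315e-01,
         7.90986234e-02],
       [ 9.99999973e-01,  2.20761248e-04,  6.83409993e-05,
        -7.60962174e-05],
       [ 2.74757080e-06, -3.07060322e-01,  9.51690054e-01,
        -1.41900490e-01],
       [ 0.00000000e+00,  0.00000000e+00,  0.00000000e+00,
         1.00000000e+00]])}
{'time': 0.1, 'q': array([7.12760980e+01, 5.00809933e+00, 1.00399234e+01, 9.50989857e+01,
       1.74063722e-03, 9.00004446e+01]), 'qd': array([ 0.08157159, -0.02624709,  0.171472  ,  0.02959489, -0.06526509,
       -0.04494532]), 'joint_efforts': array([-3.59343710e-05, -5.21560299e+01,  4.65657663e+01,  1.60100166e-02,
       -1.74764574e-05, -2.14109104e-07]), 'ee_pos': array([0.17648347, 0.52070956, 0.23066084]), 'tcp_rot': array([-1.79932838e+02, -1.74011481e-03,  1.61275651e+02]), 'wrist_force': array([0.33905011, 0.46995297, 0.04960165]), 'torque': array([ 0.02327998, -0.00790208, -0.03232133]), 'grasp_force': 0.0, 'opening': 0.08538529053044884}
```

View pics/scene0.png

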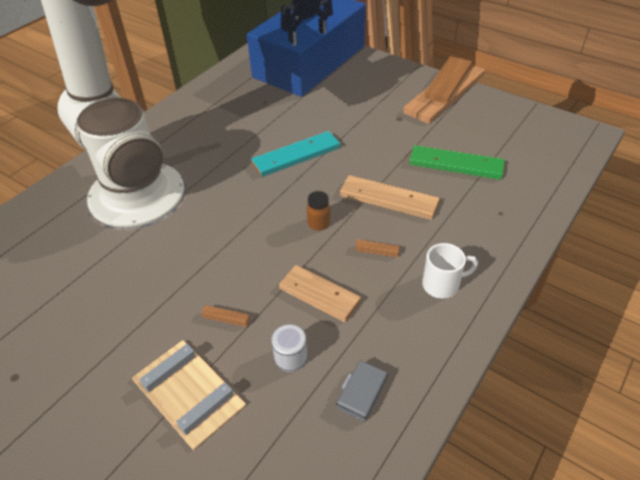

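View pics/side0.png

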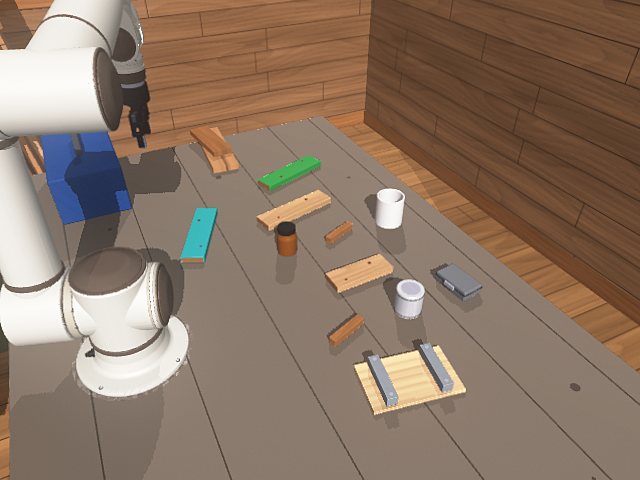

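The scene picture shows these things:
- Long board candidates: pale board (390,197), turquoise (297,152), green (457,162), and scrap boards off in the corner (445,90). By the description I choose (390,197).
- Short board: (320,293).
- Sticks: (377,248) and (226,316).
- Tin (290,347) versus mug (443,270) and jar (318,211).
- Rack: (188,392).

```bash
cat > h.py <<'E'
from workcell import *
import numpy as np, cv2
from scipy.spatial.transform import Rotation as R
def cam(n,obs=None):
    c=get_calibration(n)
    if n=="wrist":
        o=obs or get_obs(); T=np.eye(4); T[:3,:3]=R.from_euler('xyz',o['tcp_rot'],degrees=True).as_matrix(); T[:3,3]=o['ee_pos']
        M=T@c['tool_from_camera']; A=M[:3,:3]; p=M[:3,3]
    else:
        A=cv2.Rodrigues(c['rvec'])[0].T; p=-A@c['tvec']
    K=np.array([[c['fx'],0,c['cx']],[0,c['fy'],c['cy']],[0,0,1.]]); return K,np.array([c['k1'],0,0,0,0]),A,p
def cast(C,px,z):
    K,d,A,p=C; u=cv2.undistortPoints(np.float64(px).reshape(-1,1,2),K,d)[:,0]
    r=np.c_[u,np.ones(len(u))]@A.T; return (p+r*((z-p[2])/r[:,2])[:,None])[:,:2]
def proj(C,P):
    K,d,A,p=C; return cv2.projectPoints(np.float64(P).reshape(-1,1,3),cv2.Rodrigues(A.T)[0],-A.T@p,K,d)[0][:,0]
def rect(xy):
    (cx,cy),(w,h),a=cv2.minAreaRect(np.float32(xy*1000))
    if w<h: w,h,a=h,w,a+90
    return np.round([cx,cy,w,h,(a+90)%180-90],1)
def blobs(im,f,amin=150):
    h=cv2.cvtColor(im,cv2.COLOR_RGB2HSV).astype(int); m=f(h[...,0],h[...,1],h[...,2]).astype(np.uint8)
    m=cv2.morphologyEx(m,cv2.MORPH_OPEN,np.ones((3,3)))
    return [c for c in cv2.findContours(m,cv2.RETR_EXTERNAL,cv2.CHAIN_APPROX_NONE)[0] if cv2.contourArea(c)>amin]
E
python3 - <<'E'
from h import *
for n in ("scene","side"):
    im=cv2.imread(f"pics/{n}0.png")[:,:,::-1].copy(); C=cam(n)
    h=cv2.cvtColor(im,cv2.COLOR_RGB2HSV)
    pts=dict(scene=[(390,197),(320,293),(377,248),(226,316),(290,340),(188,392),(165,368),(250,300),(365,388)],side=[(300,205),(362,270),(340,230),(348,328),(409,300),(410,390),(380,380),(300,300),(460,280)])[n]
    print([h[v,u].tolist() for u,v in pts])
    for c in blobs(im,lambda H,S,V:(H<28)&(S>85)&(V>90)):
        x=c[:,0]
        if abs(x-x.mean(0)).max()<90: print(n,x.mean(0).round(),cv2.contourArea(c),rect(cast(C,x,.02)))
E
```

```text
[[15, 114, 210], [14, 110, 208], [13, 139, 172], [13, 140, 167], [125, 15, 192], [17, 94, 225], [102, 20, 162], [16, 47, 140], [98, 8, 129]]
scene [210. 425.] 872.0 [ 590.3 -360.9  107.2   38.4   77.2]
scene [177. 396.] 1740.5 [ 503.5 -355.3   95.9   85.3  -10.5]
scene [200. 375.] 209.5 [ 508.4 -300.9   80.6   16.2  -10.2]
scene [150. 368.] 177.0 [ 413.8 -341.1   87.8   25.   -86.6]
scene [226. 316.] 592.5 [ 454.4 -169.5  106.7   33.2   19.8]
scene [320. 293.] 2207.5 [580.8 -10.  176.3  76.5   1.7]
scene [377. 248.] 499.5 [617.5 168.4 102.2  38.4  21.9]
scene [319. 217.] 430.5 [448.6 171.7  81.7  56.4 -55.5]
scene [390. 197.] 2157.0 [551.9 331.5 243.8  84.9  12.9]
scene [388.  26.] 2077.5 [ 120.9 1059.3  404.   160.5  -57.8]
scene [132.  50.] 5562.0 [-509.9  488.2  732.2  215.   -35.4]
[[15, 117, 223], [15, 111, 225], [13, 148, 179], [13, 149, 173], [130, 9, 162], [21, 80, 246], [104, 16, 176], [13, 57, 139], [120, 4, 135]]
side [  5. 443.] 616.0 [-250.4 -129.9  167.9   15.3   89.8]
side [376. 394.] 189.5 [ 415.3 -341.    94.4   27.9   72.8]
side [346. 330.] 458.5 [ 444.2 -174.8  113.1   32.    19.5]
side [359. 273.] 1348.0 [570.6 -16.3 177.6  81.9   2. ]
side [287. 244.] 362.0 [449.1 171.7  98.1  54.7  68.3]
side [339. 232.] 269.5 [606.6 161.3 117.5  37.7  21.6]
side [294. 209.] 1205.0 [542.6 324.8 252.6  87.8  12.6]
side [ 33. 152.] 539.5 [-148.8 1067.7  332.9   65.3  -84.2]
side [586. 136.] 6047.5 [1720.3  300.5  804.1  434.2   89.7]
side [635.  71.] 237.5 [2502.5  694.2  534.1   47.6   37.6]
side [563.  79.] 4769.5 [2115.4  837.3 1170.5  328.4  -90. ]
side [570.  14.] 3576.5 [3170.3 1507.2 1206.   744.7   89.9]
side [20. 21.] 1809.0 [ -77.8 3035.1 1237.7  328.4   89.5]
```

Emit:
servo_tool(moves=[[35.4, -19.6, -3, 0.55], [35.4, -19.6, -3, 0.55], [35.4, -19.6, -3, 0.55], [35.4, -19.6, -3, 0.55], [35.4, -19.6, -3, 0.55], [35.4, -19.6, -3, 0.55], [35.4, -19.6, -3, 0.55], [35.4, -19.6, -3, 0.55], [35.4, -19.6, -3, 0.55], [35.4, -19.6, -3, 0.55], [35.4, -19.6, -3, 0.55], [35.4, -19.6, -3, 0.55], [35.4, -19.6, -3, 0.55], [35.4, -19.6, -3, 0.55]], claw=0, force=40)

```text
time: 1.27
ee_pos: [0.5296, 0.3256, 0.2014]
tcp_rot: [180.0, -0.0, -167.2]
wrist_force: [0.3, -0.0, 0.7]
opening: 0.0853
grasp_force: 0.0
```

```bash
python3 - <<'E'
from h import *
o=get_obs(); im=camera("wrist"); cv2.imwrite("pics/w1.png",im[:,:,::-1]); print(o['time'],o['ee_pos'],o['tcp_rot'],o['q'])
C=cam("wrist",o)
for c in blobs(im,lambda H,S,V:(H<28)&(S>85)&(V>90)):
    x=c[:,0]; print(x.mean(0).round(),cv2.contourArea(c),rect(cast(C,x,.02)))
E
```

```text
1.2667 [0.52961504 0.32558468 0.20143319] [ 1.79987001e+02 -1.65999254e-02 -1.67154555e+02] [3.15733354e+01 1.45715497e+01 1.76762964e+01 9.31162941e+01
 1.76406880e-02 1.87278902e+01]
[501. 239.] 274.0 [511.  511.   58.1   6.2 -70.8]
[152. 257.] 2682.0 [609.7 179.7 102.7  29.7  21.9]
[324. 221.] 15474.0 [546.7 340.5 238.3  65.   12.8]
[  4. 190.] 1351.5 [574.7  41.9 167.5  13.3  -2.5]
[169.  90.] 1798.0 [447.8 181.7  61.6  50.9   0.6]
```

View pics/w1.png

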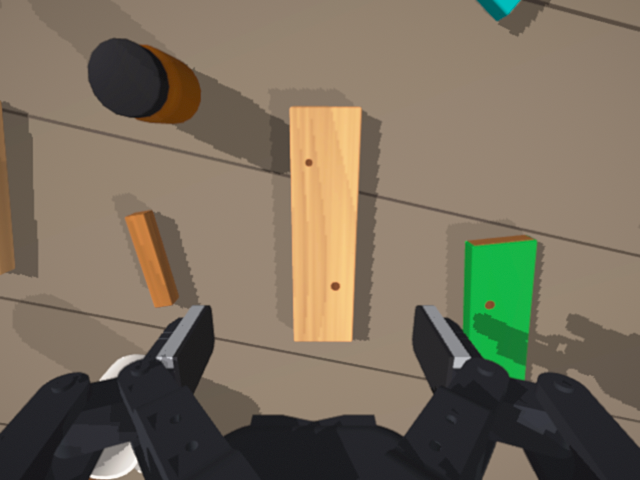

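The wrist view shows the long board at pixels (325,222), pale and bare, with the green look-alike at (500,300). The choice is confirmed and the measured size fits (238 x 65 mm). Next I grasp it.

Emit:
servo_tool(moves=[[1.6, 1.5, -8, 0], [1.6, 1.5, -12, 0], [1.6, 1.5, -16, 0], [1.6, 1.5, -18.5, 0], [1.6, 1.5, -20.6, 0], [1.6, 1.5, -20.6, 0], [1.6, 1.5, -20.6, 0], [1.6, 1.5, -20.6, 0], [1.6, 1.5, -20.6, 0]])

```text
time: 2.07
ee_pos: [0.5466, 0.3408, -0.0031]
tcp_rot: [180.0, 0.1, -167.1]
wrist_force: [0.0, -0.1, -0.1]
opening: 0.085
grasp_force: 0.0
```

Emit:
servo_tool(moves=[[0, 0, 0, 0], [0, 0, 0, 0], [0, 0, 0, 0], [0, 0, 0, 0], [0, 0, 0, 0], [0, 0, 0, 0], [0, 0, 0, 0], [0, 0, 0, 0], [0, 0, 0, 0]], claw=1, force=40)

```text
time: 2.82
ee_pos: [0.5469, 0.3403, -0.0034]
tcp_rot: [180.0, 0.1, -167.2]
wrist_force: [-1.3, 0.8, 5.8]
opening: 0.063
grasp_force: 45.3
```

Emit:
servo_tool(moves=[[0, 0, 0, 0], [0, 0, 0, 0], [0, 0, 0, 0], [0, 0, 0, 0], [0, 0, 4, 0], [0, 0, 8, 0], [0, 0, 12, 0], [0, 0, 16, 0], [0, 0, 20, 0], [-1, -16, 22, -0.2], [-1, -33, 24, -0.4], [-1, -33, 24, -0.4], [-1, -33, 24, -0.4], [-1, -33, 24, -0.4], [-1, -33, 24, -0.4], [-1, -33, 24, -0.4], [-1, -33, 24, -0.4], [-1, -33, 24, -0.4], [-1, -33, 24, -0.4], [-1, -33, 24, -0.4]], claw=0)

```text
time: 4.48
ee_pos: [0.5366, 0.0099, 0.2351]
tcp_rot: [180.0, -0.0, 169.8]
wrist_force: [-0.1, 0.4, -0.4]
opening: 0.0853
grasp_force: 0.0
```

```bash
python3 - <<'E'
from h import *
o=get_obs(); im=camera("wrist"); cv2.imwrite("pics/w2.png",im[:,:,::-1]); print(o['time'],o['ee_pos'],o['tcp_rot'],o['q'])
C=cam("wrist",o)
for c in blobs(im,lambda H,S,V:(H<28)&(S>85)&(V>90)):
    x=c[:,0]; print(x.mean(0).round(),cv2.contourArea(c),rect(cast(C,x,.02)))
E
```

```text
4.4833 [0.53658197 0.00993402 0.23513344] [ 1.79983632e+02 -8.62832115e-03  1.69819520e+02] [1.05120668e+00 3.22755646e+00 8.65397884e+00 9.54316974e+01
 1.77348732e-02 1.12316866e+01]
[509. 469.] 979.0 [939.6 214.   73.3  43.3  80.5]
[ 20. 306.] 436.5 [ 588.9 -341.9   47.6   14.1   79.6]
[470. 246.] 1940.0 [609.9 171.8 107.1  24.2  21.7]
[ 23. 234.] 2378.0 [ 505.6 -307.5   90.3   58.5  -10.3]
[305. 240.] 8686.5 [575.7  -4.5 171.5  65.1   2.1]
[ 54. 222.] 1319.5 [ 511.3 -266.1  191.5   12.9  -10.4]
[ 13. 154.] 367.5 [ 425.8 -275.    30.    27.9   80.1]
[128. 152.] 2842.0 [ 448.5 -161.   101.4   28.7   19.9]
[461.  89.] 1880.5 [448.2 167.4  61.2  50.9   1.6]
[615. 148.] 11520.0 [550.3 312.2 243.8  58.4   6.6]
```

Emit:
servo_tool(moves=[[-3, -32.5, -2, 0], [-3, -32.5, -2, 0], [-3, -32.5, -2, 0], [-3, -32.5, -2, 0], [-3, -32.5, -2, 0], [-3, -32.5, -2, 0], [-3, -32.5, -2, 0], [-3, -32.5, -2, 0], [-3, -32.5, -2, 0], [-3, -32.5, -2, 0], [-3, -32.5, -2, 0]])

```text
time: 5.45
ee_pos: [0.5072, -0.3138, 0.2148]
tcp_rot: [180.0, -0.0, 170.0]
wrist_force: [0.2, -0.5, 0.0]
opening: 0.0854
grasp_force: 0.0
```

```bash
python3 - <<'E'
from h import *
o=get_obs(); im=camera("wrist"); cv2.imwrite("pics/w3.png",im[:,:,::-1]); print(o['time'],o['ee_pos'],o['tcp_rot'],o['q'])
C=cam("wrist",o)
for c in blobs(im,lambda H,S,V:(H<28)&(S>60)&(V>120)):
    x=c[:,0]; print(x.mean(0).round(),cv2.contourArea(c),rect(cast(C,x,.009)))
E
```

```text
5.45 [ 0.50718371 -0.31379788  0.21483755] [ 1.79958484e+02 -4.46567757e-02  1.69950012e+02] [-3.17558895e+01  1.12281334e+01  1.52143890e+01  9.40431002e+01
  2.20558884e-02 -2.17058961e+01]
[ 22. 378.] 263.0 [ 649.3 -692.9   52.9   10.2   63.2]
[388. 396.] 2530.0 [ 749.5 -257.3  105.1   88.9  -33.3]
[532. 344.] 2223.5 [716.5 -89.3 133.   44.8  89.9]
[224. 256.] 188.0 [ 540.8 -415.2   33.2   19.7   41.4]
[411. 261.] 1663.5 [ 587.5 -219.2   75.6   64.1   63.9]
[595. 249.] 10862.5 [ 5.906e+02 -4.070e+01  1.996e+02  1.329e+02 -3.000e-01]
[571. 145.] 153.0 [487.4 -55.9  23.3  12.2 -85.9]
[295. 203.] 16312.0 [ 502.  -337.2  201.7  125.4  -10.2]
[454. 123.] 3167.0 [ 450.5 -165.3  105.4   27.9   19.3]
```

View pics/w2.png

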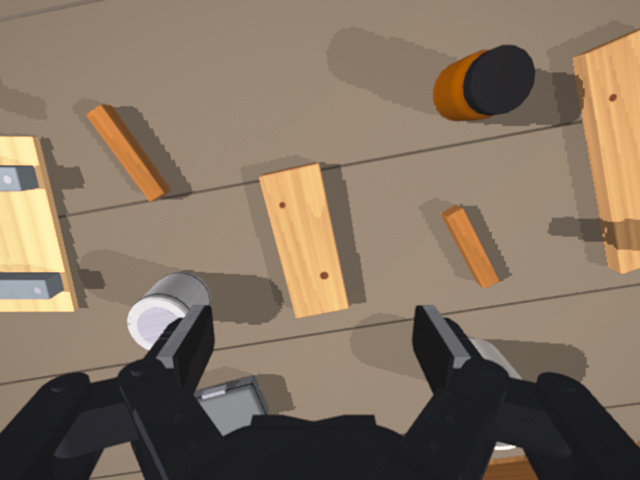

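View pics/w3.png

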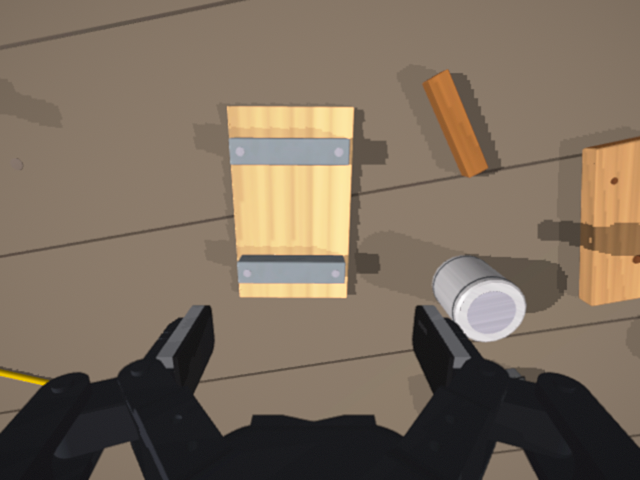

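```bash
python3 - <<'E'
from h import *
o=dict(ee_pos=np.array([0.50718371,-0.31379788,0.21483755]),tcp_rot=[179.958484,-.0446,169.95])
C=cam("wrist",o)
for p,z in (([(230,139),(348,138),(349,164),(231,164)],.033),([(240,263),(345,263),(344,283),(239,283)],.033),([(227,106),(354,106),(347,297),(240,297)],.009),([(240,152),(339,152),(335,273),(248,273)],.033)):
    xy=cast(C,p,z)*1000; print(xy.mean(0).round(1),rect(xy/1000))
print("base corners",(cast(C,[(227,106),(354,106),(347,297),(240,297)],.009)*1000).round(1).tolist())
im=cv2.imread("pics/w3.png")[:,:,::-1].copy()
h=cv2.cvtColor(im,cv2.COLOR_RGB2HSV); print([h[v,u].tolist() for u,v in [(491,311),(460,280),(515,300),(290,152),(290,273),(270,273)]])
for c in blobs(im,lambda H,S,V:(H>90)&(H<118)&(S>15)&(V>100)&(V<190)):
    x=c[:,0]; print(x.mean(0).round(),rect(cast(C,x,.033)))
print("tin top",cast(C,[(491,311),(462,312),(519,310)],.07)*1000)
E
```

```text
[ 443.6 -324.1] [ 443.5 -323.8  108.7   22.9   80. ]
[ 561.8 -344.9] [ 561.7 -345.4  108.3   22.1   79.9]
[ 502.4 -334.5] [ 502.3 -334.6  199.5  119.7  -10.2]
[ 502.9 -334.8] [ 503.  -334.5  119.4   90.2  -10. ]
base corners [[394.0, -375.6], [414.7, -258.0], [610.8, -293.2], [589.9, -411.1]]
[[129, 17, 193], [160, 5, 170], [158, 5, 218], [106, 25, 173], [106, 22, 171], [107, 24, 172]]
[291. 271.] [ 559.7 -345.6  107.1   23.    79.1]
[289. 151.] [ 442.9 -324.3  107.4   22.    80. ]
tin top [[ 616.60903422 -164.26747581]
 [ 613.02882865 -190.84852606]
 [ 619.99984508 -138.72861732]]
```

The wrist view shows the rack at (290,200) with bearers at (289,151) and (291,271), and the tin at (491,311). The rack centre is (502.5, -334.6) mm and its yaw is -10.1°. I go back for the long board.

Emit:
servo_tool(moves=[[4, 65.5, 0, 0.4], [4, 65.5, 0, 0.4], [4, 65.5, 0, 0.4], [4, 65.5, 0, 0.4], [4, 65.5, 0, 0.4], [4, 65.5, 0, 0.4], [4, 65.5, 0, 0.4], [4, 65.5, 0, 0.4], [4, 65.5, 0, 0.4], [4, 65.5, 0, 0.4], [4, 65.5, 0, 0.4], [4, 65.5, 0, 0.4], [4, 65.5, 0, 0.4], [4, 65.5, 0, 0.4], [4, 65.5, 0, 0.4], [4, 65.5, 0, 0.4], [4, 65.5, 0, 0.4], [4, 65.5, 0, 0.4], [4, 65.5, -3, 0.4]])

```text
time: 7.08
ee_pos: [0.547, 0.3421, 0.1909]
tcp_rot: [179.8, 0.5, -167.1]
wrist_force: [0.9, 1.4, 1.0]
opening: 0.0853
grasp_force: 0.0
```

Emit:
servo_tool(moves=[[0, 0, -4, 0], [0, 0, -8, 0], [0, 0, -12, 0], [0, 0, -16, 0], [0, 0, -18.8, 0], [0, 0, -18.8, 0], [0, 0, -18.8, 0], [0, 0, -18.8, 0]])

```text
time: 7.75
ee_pos: [0.5474, 0.3404, 0.0002]
tcp_rot: [179.9, 0.2, -167.2]
wrist_force: [0.7, 0.5, 0.7]
opening: 0.0851
grasp_force: 0.0
```

Emit:
servo_tool(moves=[[0, 0, 0, 0], [0, 0, 0, 0], [0, 0, 0, 0], [0, 0, 0, 0], [0, 0, 0, 0], [0, 0, 0, 0], [0, 0, 0, 0], [0, 0, 0, 0], [0, 0, 0, 0], [0, 0, 0, 0], [0, 0, 3, 0], [0, 0, 6, 0], [0, 0, 10, 0], [0, 0, 14, 0], [0, 0, 14, 0], [0, 0, 14, 0]], claw=1, force=60)

```text
time: 9.08
ee_pos: [0.5481, 0.3408, 0.1417]
tcp_rot: [179.9, 0.4, -167.2]
wrist_force: [-0.0, 0.4, -3.3]
opening: 0.0624
grasp_force: 66.7
```

Emit:
servo_tool(moves=[[-0.2, -3, 0, -0.03], [-0.5, -7, 0, -0.06], [-4.4, -67.5, 0, -0.4], [-4.4, -67.5, 0, -0.4], [-4.4, -67.5, 0, -0.4], [-4.4, -67.5, 0, -0.4], [-4.4, -67.5, 0, -0.4], [-4.4, -67.5, 0, -0.4], [-4.4, -67.5, 0, -0.4], [-4.4, -67.5, 0, -0.4], [-4.4, -67.5, 0, -0.4], [-4.4, -67.5, 0, -0.4], [-4.4, -67.5, 0, -0.4], [-4.4, -67.5, 0, -0.4], [-4.4, -67.5, 0, -0.4], [-4.4, -67.5, 0, -0.4], [-4.4, -67.5, 0, -0.4], [-4.4, -67.5, 0, -0.4], [-4.4, -67.5, 0, -0.4], [-4.4, -67.5, 0, -0.4]])

```text
time: 10.75
ee_pos: [0.5022, -0.3346, 0.1364]
tcp_rot: [180.0, -0.1, 169.9]
wrist_force: [0.1, 0.9, -1.4]
opening: 0.0625
grasp_force: 66.6
```

Emit:
servo_tool(moves=[[0, 0, 0, 0], [0, 0, 0, 0], [0, 0, 0, 0], [0, 0, 0, 0]])

```text
time: 11.08
ee_pos: [0.5028, -0.3344, 0.1375]
tcp_rot: [-180.0, 0.0, 169.9]
wrist_force: [-0.3, -0.8, -1.4]
opening: 0.0627
grasp_force: 66.6
```

```bash
python3 - <<'E'
from h import *
o=get_obs(); im=camera("wrist"); cv2.imwrite("pics/w4.png",im[:,:,::-1]); print(o['time'],o['ee_pos'],o['tcp_rot'],o['wrist_force'],o['opening'])
E
```

```text
11.0833 [ 0.50283025 -0.33441282  0.1374936 ] [-1.79993499e+02  1.85654941e-02  1.69932790e+02] [-0.3102862  -0.84284267 -1.37787329] 0.06265300545043034
```

View pics/w4.png

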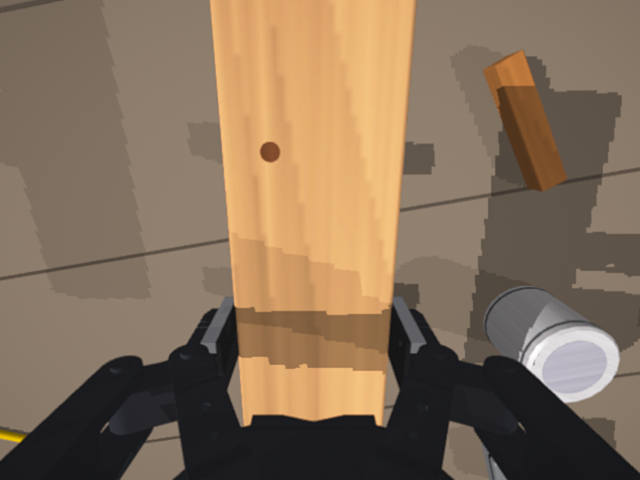

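The wrist view shows the board held squarely, its sides at u≈220–405. Its tin-side edge is clear of the tin at (550,345).

Emit:
servo_tool(moves=[[0, 0, -3, 0], [0, 0, -6, 0], [0, 0, -8.5, 0], [0, 0, -9.7, 0], [0, 0, -10.1, 0], [0, 0, -10.3, 0], [0, 0, -10.3, 0], [0, 0, -10.3, 0]])

```text
time: 11.8
ee_pos: [0.5034, -0.3356, 0.036]
tcp_rot: [-179.9, 0.1, 169.9]
wrist_force: [0.3, -0.2, -0.7]
opening: 0.0623
grasp_force: 66.6
```

Emit:
servo_tool(moves=[[0, 0, -0.1, 0], [0, 0, -0.2, 0], [0, 0, -0.2, 0]])

```text
time: 12.05
ee_pos: [0.5032, -0.3355, 0.0335]
tcp_rot: [-180.0, 0.1, 169.9]
wrist_force: [-1.2, 0.0, 3.7]
opening: 0.0626
grasp_force: 67.2
```

Contact. I release, rise, and check the placement.

Emit:
servo_tool(moves=[[0, 0, 0, 0], [0, 0, 0, 0], [0, 0, 0, 0], [0, 0, 0, 0], [0, 0, 0, 0], [0, 0, 3, 0], [0, 0, 7, 0], [0, 0, 11, 0], [0, 0, 15, 0], [0, 0, 18, 0], [0, 0, 18, 0], [0, 0, 18, 0], [0, 0, 18, 0]], claw=0)

```text
time: 13.13
ee_pos: [0.5025, -0.3351, 0.2116]
tcp_rot: [180.0, -0.0, 169.9]
wrist_force: [-0.4, 0.2, 0.3]
opening: 0.0852
grasp_force: 0.0
```

```bash
cat > look.py <<'E'
from h import *
import sys
def look(name,z=.02,S0=85,V0=90):
    o=get_obs(); im=camera("wrist"); cv2.imwrite(f"pics/{name}.png",im[:,:,::-1]); print(o['time'].__round__(2),o['ee_pos'].round(4),o['tcp_rot'].round(1),o['q'].round(0))
    C=cam("wrist",o)
    for c in blobs(im,lambda H,S,V:(H<28)&(S>S0)&(V>V0)):
        x=c[:,0]; b=cv2.boundingRect(c)
        print(x.mean(0).round(),b,rect(cast(C,x,z)))
    return im,C,o
if __name__=="__main__": look(sys.argv[1],float(sys.argv[2]))
E
python3 look.py w5 .053
```

```text
13.13 [ 0.5025 -0.3351  0.2116] [180.   -0.  169.9] [-34.  12.  16.  94.  -0. -24.]
[ 23. 376.] (0, 368, 50, 17) [ 612.6 -658.8   48.6   10.1   63.5]
[622. 225.] (601, 142, 39, 167) [560.7 -65.  158.3  34.5   5.8]
[313. 205.] (249, 76, 129, 262) [ 502.  -335.1  239.   105.4  -10.3]
[480. 124.] (446, 69, 67, 110) [ 447.1 -184.5   91.6   24.5   19.8]
```

View pics/w5.png

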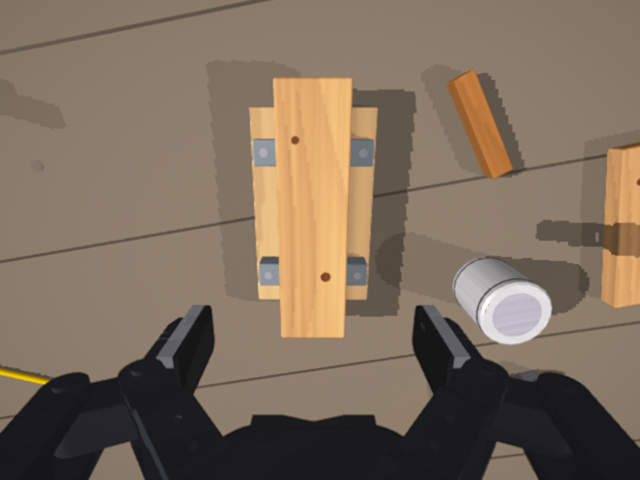

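The wrist view shows the long board centred and square on the rack, (313,205): (502, -335) mm at -10.3°. Next is the stick at (480,124), seen from straight above.

Emit:
servo_tool(moves=[[2, 19.6, 0, 0.52], [2, 19.6, 0, 0.52], [2, 19.6, 0, 0.52], [2, 19.6, 0, 0.52], [2, 19.6, 0, 0.52], [2, 19.6, 0, 0.52], [2, 19.6, 0, 0.52], [2, 19.6, 0, 0.52], [2, 19.6, 0, 0.52]])

```text
time: 13.93
ee_pos: [0.5222, -0.14, 0.2115]
tcp_rot: [180.0, -0.1, -160.4]
wrist_force: [-0.2, -0.7, -0.0]
opening: 0.0854
grasp_force: 0.0
```

```bash
python3 look.py w6 .02
```

```text
13.93 [ 0.5222 -0.14    0.2115] [ 1.800e+02 -1.000e-01 -1.604e+02] [-15.   3.   6.  93.  -0. -35.]
[116. 474.] (90, 463, 54, 17) [ 925.  -265.3   68.    27.1  -71.2]
[540. 354.] (526, 328, 33, 55) [590.4 158.5  71.9  33.6  22.1]
[619. 249.] (587, 218, 53, 67) [460.4 164.2  80.3  50.1  35.6]
[413. 294.] (358, 217, 117, 154) [575.   -8.7 172.2  70.9   2. ]
[313. 129.] (301, 72, 24, 115) [ 449.  -166.    99.8   21.1   20.2]
[122. 124.] (20, 0, 210, 259) [ 513.3 -330.5  264.3  118.5  -10.3]
```

Emit:
servo_tool(moves=[[-3.6, -1.3, -3, 0.01], [-7.3, -2.6, -7, 0.01], [-7.3, -2.6, -11, 0.01], [-7.3, -2.6, -15, 0.01], [-7.3, -2.6, -18.5, 0.01], [-7.3, -2.6, -20.3, 0.01], [-7.3, -2.6, -20.8, 0.01], [-7.3, -2.6, -20.8, 0.01], [-7.3, -2.6, -20.8, 0.01]])

```text
time: 14.73
ee_pos: [0.4502, -0.1659, 0.0057]
tcp_rot: [-180.0, 0.1, -159.8]
wrist_force: [-0.1, 0.1, 1.1]
opening: 0.0851
grasp_force: 0.0
```

Emit:
servo_tool(moves=[[0, 0, 0, 0], [0, 0, 0, 0], [0, 0, 0, 0], [0, 0, 0, 0], [0, 0, 0, 0], [0, 0, 0, 0], [0, 0, 0, 0], [0, 0, 0, 0], [0, 0, 0, 0], [0, 0, 0, 0], [0, 0, 0, 0], [0, 0, 0, 0]], claw=1, force=40)

```text
time: 15.73
ee_pos: [0.45, -0.1652, 0.0049]
tcp_rot: [-180.0, 0.0, -159.8]
wrist_force: [-0.1, -0.4, 5.0]
opening: 0.0188
grasp_force: 40.6
```

Emit:
servo_tool(moves=[[0, 0, 4, 0], [0, 0, 8, 0], [0, 0, 12, 0], [-0.7, -15.8, 12, 1.04], [-0.7, -15.8, 12, 1.04], [-0.7, -15.8, 12, 1.04], [-0.7, -15.8, 12, 1.04], [-0.7, -15.8, 12, 1.04], [-0.7, -15.8, 12, 1.04], [-0.7, -15.8, 12, 1.04], [-0.7, -15.8, 12, 1.04], [-0.7, -15.8, 12, 1.04], [-0.7, -15.8, 12, 1.04], [-0.7, -15.8, 12, 1.04], [-0.7, -15.8, 12, 1.04], [-0.7, -15.8, 12, 1.04]])

```text
time: 17.07
ee_pos: [0.4426, -0.323, 0.1242]
tcp_rot: [180.0, 0.0, -100.3]
wrist_force: [0.6, 0.0, -0.4]
opening: 0.0189
grasp_force: 39.8
```

Emit:
servo_tool(moves=[[0, 0, -3, 0], [0, 0, -5, 0], [0, 0, -6.1, 0], [0, 0, -6.4, 0], [0, 0, -6.5, 0], [0, 0, -6.5, 0]])

```text
time: 17.57
ee_pos: [0.4429, -0.3233, 0.0602]
tcp_rot: [-180.0, -0.0, -100.2]
wrist_force: [-0.1, -1.1, -0.2]
opening: 0.0193
grasp_force: 39.8
```

Emit:
servo_tool(moves=[[0, 0, -0.1, 0], [0, 0, -0.15, 0], [0, 0, -0.15, 0]])

```text
time: 17.82
ee_pos: [0.4429, -0.3233, 0.0585]
tcp_rot: [-179.9, -0.0, -100.2]
wrist_force: [-0.6, 0.1, -0.5]
opening: 0.019
grasp_force: 39.8
```

Emit:
servo_tool(moves=[[0, 0, -0.1, 0], [0, 0, -0.1, 0], [0, 0, -0.1, 0]])

```text
time: 18.07
ee_pos: [0.4429, -0.3234, 0.0579]
tcp_rot: [-179.9, -0.0, -100.2]
wrist_force: [-1.7, 1.3, 5.0]
opening: 0.0188
grasp_force: 40.6
```

Emit:
servo_tool(moves=[[0, 0, 0, 0], [0, 0, 0, 0], [0, 0, 0, 0], [0, 0, 0, 0], [0, 0, 0, 0], [0, 0, 3, 0], [0, 0, 7, 0], [0, 0, 11, 0], [0, 0, 15, 0], [0, 0, 15, 0], [0, 0, 15, 0]], claw=0)

```text
time: 18.98
ee_pos: [0.4435, -0.3238, 0.2095]
tcp_rot: [-179.8, -0.1, -100.2]
wrist_force: [0.6, -0.3, -1.4]
opening: 0.0854
grasp_force: 0.0
```

Emit:
servo_tool(moves=[[20.7, 51.3, 0, -1.01], [20.7, 51.3, 0, -1.01], [20.7, 51.3, 0, -1.01], [20.7, 51.3, 0, -1.01], [20.7, 51.3, 0, -1.01], [20.7, 51.3, 0, -1.01], [20.7, 51.3, 0, -1.01], [20.7, 51.3, 0, -1.01], [20.7, 51.3, 0, -1.01], [20.7, 51.3, 0, -1.01], [20.7, 51.3, 0, -1.01], [20.7, 51.3, 0, -1.01], [20.7, 51.3, 0, -1.01], [20.7, 51.3, 0, -1.01], [20.7, 51.3, 0, -1.01], [20.7, 51.3, 0, -1.01], [20.7, 51.3, 0, -1.01]])

```text
time: 20.4
ee_pos: [0.6491, 0.1898, 0.2051]
tcp_rot: [180.0, -0.2, -158.0]
wrist_force: [-0.2, -1.0, 0.5]
opening: 0.0853
grasp_force: 0.0
```

```bash
python3 look.py w7 .02; python3 -c "
from h import *
for n,p in (('scene',(443,290)),('side',(390,226))): print('mug',cast(cam(n),[p],0))"
```

```text
20.4 [0.6491 0.1898 0.2051] [ 180.    -0.2 -158. ] [16. 23. 29. 96. -0. -6.]
[127. 474.] (112, 464, 32, 16) [1042.4   96.    39.1   24.9  -68.7]
[103. 470.] (90, 459, 27, 21) [1051.7   69.    42.4   21.8   -9.7]
[121. 454.] (102, 442, 36, 24) [1019.8   80.5   39.3   37.3  -60.6]
[224. 427.] (213, 421, 24, 15) [927.4 188.7  24.1  21.5  48.2]
[ 19. 386.] (0, 356, 59, 72) [972.2 -33.6 102.6  62.2   7. ]
[313. 173.] (302, 119, 23, 109) [612.9 175.5 100.3  20.7  21.4]
[398.   8.] (376, 0, 45, 27) [465.2 190.1  35.7  18.3 -68.2]
[135.  73.] (81, 0, 112, 165) [ 5.914e+02 -1.000e-01  1.415e+02  7.080e+01  2.100e+00]
mug [[0.79358773 0.15953076]]
mug [[0.7693712  0.14209169]]
```

View pics/w7.png

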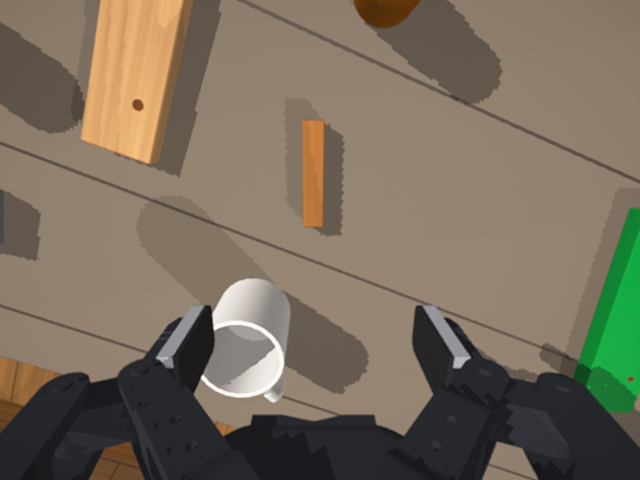

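The wrist view shows stick b at (313,173), isolated, with the mug at (250,340) well off it.

Emit:
servo_tool(moves=[[-1.8, -0.7, -3, -0.01], [-3.7, -1.5, -7, -0.01], [-3.7, -1.5, -11, -0.01], [-3.7, -1.5, -15, -0.01], [-3.7, -1.5, -18, -0.01], [-3.7, -1.5, -19.7, -0.01], [-3.7, -1.5, -20.2, -0.01], [-3.7, -1.5, -20.2, -0.01], [-3.7, -1.5, -20.2, -0.01]])

```text
time: 21.2
ee_pos: [0.6132, 0.1743, 0.0065]
tcp_rot: [-180.0, 0.1, -158.7]
wrist_force: [0.8, 0.1, -0.6]
opening: 0.0853
grasp_force: 0.0
```

Emit:
servo_tool(moves=[[0, 0, 0, 0], [0, 0, 0, 0], [0, 0, 0, 0], [0, 0, 0, 0], [0, 0, 0, 0], [0, 0, 0, 0], [0, 0, 0, 0], [0, 0, 0, 0], [0, 0, 0, 0], [0, 0, 0, 0], [0, 0, 0, 0], [0, 0, 0, 0]], claw=1, force=40)

```text
time: 22.2
ee_pos: [0.6128, 0.175, 0.0052]
tcp_rot: [180.0, 0.0, -158.6]
wrist_force: [-1.3, 0.3, 5.3]
opening: 0.0195
grasp_force: 40.4
```

Emit:
servo_tool(moves=[[0, 0, 4, 0], [0, 0, 8, 0], [0, 0, 12, 0], [0, 0, 15, 0], [-5.15, -52, 15, 1.02], [-5.15, -52, 15, 1.02], [-5.15, -52, 15, 1.02], [-5.15, -52, 15, 1.02], [-5.15, -52, 15, 1.02], [-5.15, -52, 15, 1.02], [-5.15, -52, 15, 1.02], [-5.15, -52, 15, 1.02], [-5.15, -52, 15, 1.02], [-5.15, -52, 15, 1.02], [-5.15, -52, 15, 1.02], [-5.15, -52, 15, 1.02], [-5.15, -52, 15, 1.02], [-5.15, -52, 15, 1.02], [-5.15, -52, 15, 1.02], [-5.15, -52, 15, 1.02]])

```text
time: 23.87
ee_pos: [0.5607, -0.345, 0.154]
tcp_rot: [179.9, 0.0, -100.2]
wrist_force: [0.6, 0.4, 0.0]
opening: 0.0187
grasp_force: 39.7
```

Emit:
servo_tool(moves=[[0, 0, -3, 0], [0, 0, -6, 0], [0, 0, -8.5, 0], [0, 0, -9.2, 0], [0, 0, -9.4, 0], [0, 0, -9.4, 0]])

```text
time: 24.37
ee_pos: [0.5615, -0.3441, 0.0614]
tcp_rot: [-180.0, -0.0, -100.1]
wrist_force: [0.3, -1.1, -1.1]
opening: 0.0189
grasp_force: 39.7
```

Emit:
servo_tool(moves=[[0, 0, -0.1, 0], [0, 0, -0.2, 0], [0, 0, -0.25, 0], [0, 0, -0.25, 0]])

```text
time: 24.7
ee_pos: [0.5613, -0.3453, 0.0589]
tcp_rot: [-180.0, -0.0, -100.2]
wrist_force: [-0.6, -0.3, -0.4]
opening: 0.0189
grasp_force: 39.7
```

Emit:
servo_tool(moves=[[0, 0, -0.1, 0], [0, 0, -0.1, 0], [0, 0, -0.1, 0]])

```text
time: 24.95
ee_pos: [0.5613, -0.3453, 0.0582]
tcp_rot: [-179.9, -0.0, -100.2]
wrist_force: [-1.3, 0.8, 5.4]
opening: 0.0191
grasp_force: 40.4
```

Emit:
servo_tool(moves=[[0, 0, 0, 0], [0, 0, 0, 0], [0, 0, 0, 0], [0, 0, 0, 0], [0, 0, 0, 0], [0, 0, 3, 0], [0, 0, 7, 0], [0, 0, 11, 0], [0, 0, 15, 0], [0, 2, 16, -1.36], [0, 2, 16, -1.36], [0, 2, 16, -1.36], [0, 2, 16, -1.36], [0, 2, 16, -1.36], [0, 2, 16, -1.36], [0, 2, 16, -1.36], [0, 2, 16, -1.36], [0, 2, 16, -1.36], [0, 2, 16, -1.36], [0, 2, 16, -1.36]], claw=0)

```text
time: 26.62
ee_pos: [0.5611, -0.3251, 0.2172]
tcp_rot: [180.0, -0.0, -178.5]
wrist_force: [0.2, -0.3, 0.2]
opening: 0.0857
grasp_force: 0.0
```

Emit:
servo_tool(moves=[[0, 0, 0, 0], [0, 0, 0, 0], [0, 0, 0, 0]])

```text
time: 26.87
ee_pos: [0.561, -0.3251, 0.2172]
tcp_rot: [180.0, -0.0, -177.9]
wrist_force: [1.3, 0.6, 0.2]
opening: 0.0851
grasp_force: 0.0
```

```bash
python3 look.py w8 .073
```

```text
26.87 [ 0.561  -0.3251  0.2172] [ 180.    -0.  -177.9] [-30.  19.  25.  96.  -0. -32.]
[124. 476.] (106, 474, 38, 6) [ 855.5 -523.    41.1    7.4  -88.5]
[609. 236.] (563, 152, 77, 161) [561.4 -62.7 144.   66.5   2.4]
[307. 139.] (230, 0, 162, 286) [ 501.8 -334.   223.8  100.7   -9.9]
```

View pics/w8.png

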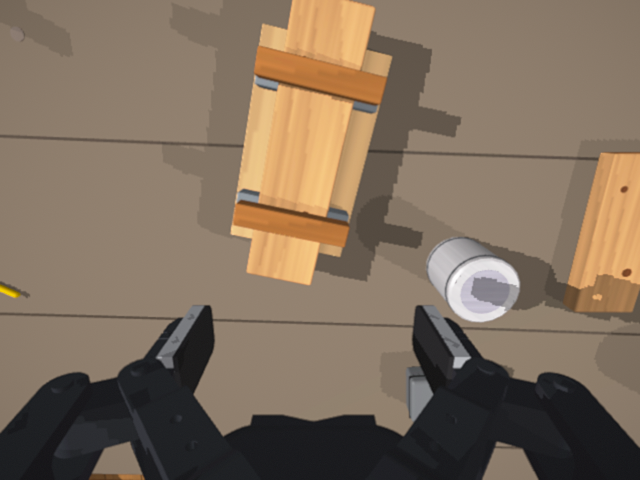

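The wrist view shows both sticks lying crosswise over the bearers, at (322,73) and (290,223). I measure their poses.

```bash
python3 - <<'E'
from h import *
im=cv2.imread("pics/w8.png")[:,:,::-1].copy(); C=cam("wrist",dict(ee_pos=np.array([.561,-.3251,.2172]),tcp_rot=[180,0,-177.9]))
h=cv2.cvtColor(im,cv2.COLOR_RGB2HSV); print(h[65,320],h[222,290],h[40,320],h[240,290])
for c in blobs(im,lambda H,S,V:(H<16)&(S>148)&(V>90)):
    x=c[:,0]; print(x.mean(0).round(),rect(cast(C,x,.073)))
for p in ([(262,47),(388,77),(381,104),(256,74)],[(237,203),(348,225),(344,247),(232,225)]): print(rect(cast(C,p,.073)))
E
```

```text
[ 14 171 198] [ 14 174 186] [ 16 129 229] [ 16 126 234]
[291. 224.] [ 558.3 -343.6   98.3   23.9   80. ]
[319.  75.] [ 443.2 -323.9   98.7   21.3   79.8]
[ 442.7 -322.4   97.7   19.3   79.7]
[ 560.3 -344.1   98.9   20.2   80.5]
```

Emit:
servo_tool(moves=[[1.5, 32.1, 0, 0], [1.5, 32.1, 0, 0], [1.5, 32.1, 0, 0], [1.5, 32.1, 0, 0], [1.5, 32.1, 0, 0], [1.5, 32.1, 0, 0], [1.5, 32.1, 0, 0], [1.5, 32.1, 0, 0], [1.5, 32.1, 0, 0], [1.5, 32.1, 0, 0], [1.5, 32.1, 0, 0]])

```text
time: 27.83
ee_pos: [0.5761, -0.0043, 0.2173]
tcp_rot: [-180.0, 0.0, -178.0]
wrist_force: [-1.1, -0.0, -0.2]
opening: 0.0853
grasp_force: 0.0
```

```bash
python3 look.py w9 .02
```

```text
27.83 [ 0.5761 -0.0043  0.2173] [-180.    0. -178.] [-0.  8. 12. 94. -0. -2.]
[117. 473.] (90, 466, 54, 14) [ 933.1 -250.2   69.6   22.6  -88.6]
[312. 205.] (278, 124, 69, 166) [576.2  -4.7 169.3  64.9   2.1]
[515.  78.] (478, 36, 69, 76) [449.7 169.2  61.2  59.7  14.1]
[ 22. 126.] (0, 13, 44, 221) [ 511.4 -277.3  195.    41.5  -13.5]
```

Emit:
servo_tool(moves=[[0, 0, -4, 0], [0, 0, -8, 0], [0, 0, -12, 0], [0, 0, -16, 0], [0, 0, -19.5, 0], [0, 0, -21.5, 0], [0, 0, -21.8, 0], [0, 0, -21.8, 0], [0, 0, -21.8, 0]])

```text
time: 28.63
ee_pos: [0.5769, -0.005, 0.0009]
tcp_rot: [-180.0, 0.1, -178.2]
wrist_force: [0.2, 0.3, 0.5]
opening: 0.0852
grasp_force: 0.0
```

Emit:
servo_tool(moves=[[0, 0, 0, 0], [0, 0, 0, 0], [0, 0, 0, 0], [0, 0, 0, 0], [0, 0, 0, 0], [0, 0, 0, 0], [0, 0, 0, 0], [0, 0, 0, 0], [0, 0, 0, 0]], claw=1, force=60)

```text
time: 29.38
ee_pos: [0.5775, -0.0043, 0.0018]
tcp_rot: [-180.0, 0.2, -178.1]
wrist_force: [-0.4, -1.3, 6.8]
opening: 0.0623
grasp_force: 66.4
```

Emit:
servo_tool(moves=[[0, 0, 4, 0], [0, 0, 8, 0], [0, 0, 12, 0], [0, 0, 15, 0], [-0.7, -3.3, 15, 0], [-7.4, -33, 15, -0.215], [-7.4, -33, 15, -0.215], [-7.4, -33, 15, -0.215], [-7.4, -33, 15, -0.215], [-7.4, -33, 15, -0.215], [-7.4, -33, 15, -0.215], [-7.4, -33, 15, -0.215], [-7.4, -33, 15, -0.215], [-7.4, -33, 15, -0.215], [-7.4, -33, 15, -0.215], [-7.4, -33, 15, -0.215], [-7.4, -33, 15, -0.215]])

```text
time: 30.8
ee_pos: [0.5026, -0.3329, 0.1498]
tcp_rot: [-180.0, 0.0, 169.7]
wrist_force: [0.1, 0.5, -0.6]
opening: 0.0624
grasp_force: 66.7
```

Emit:
servo_tool(moves=[[0, 0, -3, 0], [0, 0, -5.5, 0], [0, 0, -6.8, 0], [0, 0, -7.2, 0], [0, 0, -7.3, 0], [0, 0, -7.3, 0], [0, 0, -7.3, 0]])

```text
time: 31.38
ee_pos: [0.5028, -0.3344, 0.0779]
tcp_rot: [-179.9, 0.1, 169.6]
wrist_force: [-0.1, 0.5, -0.8]
opening: 0.0624
grasp_force: 66.7
```

Emit:
servo_tool(moves=[[0, 0, -0.1, 0], [0, 0, -0.2, 0], [0, 0, -0.2, 0], [0, 0, -0.2, 0]])

```text
time: 31.72
ee_pos: [0.5023, -0.3344, 0.0748]
tcp_rot: [-180.0, 0.1, 169.6]
wrist_force: [0.1, -1.3, 1.1]
opening: 0.0622
grasp_force: 66.8
```

Emit:
servo_tool(moves=[[0, 0, -0.06, 0.004], [0, 0, -0.06, 0.004], [0, 0, -0.06, 0.004]])

```text
time: 31.97
ee_pos: [0.5024, -0.3345, 0.0748]
tcp_rot: [-180.0, 0.1, 169.8]
wrist_force: [-0.1, 0.4, 4.9]
opening: 0.0624
grasp_force: 67.4
```

Emit:
servo_tool(moves=[[0, 0, 0, 0], [0, 0, 0, 0], [0, 0, 0, 0], [0, 0, 0, 0], [0, 0, 0, 0], [0, 0, 3, 0], [0, 0, 7, 0], [0, 0, 11, 0], [0, 0, 15, 0], [2, 4, 16, 0], [2, 4, 16, 0], [2, 4, 16, 0], [2, 4, 16, 0]], claw=0)

```text
time: 33.05
ee_pos: [0.522, -0.2939, 0.2328]
tcp_rot: [180.0, -0.1, 169.9]
wrist_force: [-0.5, -0.4, 0.1]
opening: 0.0852
grasp_force: 0.0
```

```bash
python3 look.py w10 .093
```

```text
33.05 [ 0.522  -0.2939  0.2328] [ 1.800e+02 -1.000e-01  1.699e+02] [-29.  12.  18.  96.  -0. -19.]
[510. 474.] (483, 465, 54, 15) [ 829.8 -130.9   57.7   20.1   80.6]
[ 27. 363.] (0, 354, 57, 19) [ 606.9 -586.8   51.6    9.    63.2]
[267. 187.] (201, 65, 129, 252) [ 495.6 -326.8  208.9   99.7  -10. ]
```

View pics/w10.png

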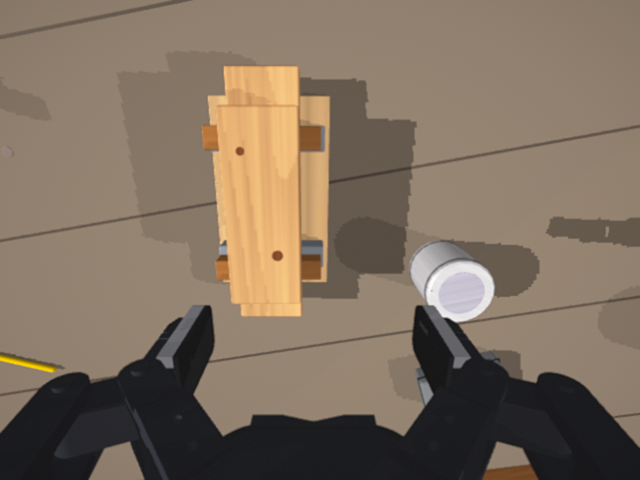

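```bash
python3 - <<'E'
from h import *
C=cam("wrist",dict(ee_pos=np.array([.522,-.2939,.2328]),tcp_rot=[180,-.1,169.9]))
print(rect(cast(C,[(217,105),(299,105),(300,303),(231,303)],.093)))
Cs={"w10":C,"w3":cam("wrist",dict(ee_pos=np.array([0.50718,-0.3138,0.21484]),tcp_rot=[179.96,-.045,169.95])),"w8":cam("wrist",dict(ee_pos=np.array([.561,-.3251,.2172]),tcp_rot=[180,0,-177.9]))}
for n,C in Cs.items():
    im=cv2.imread(f"pics/{n}.png")[:,:,::-1].copy()
    for c in blobs(im[:360],lambda H,S,V:(H>118)&(H<140)&(S>8)&(V>90)):   # bluish lid
        x=c[:,0]; p=cast(C,x,.07)*1000; (a,b),r=cv2.minEnclosingCircle(np.float32(p)); print(n,x.mean(0).round(),round(a,1),round(b,1),round(r,1))
E
```

```text
[ 501.3 -333.5  168.6   62.9  -10.5]
w10 [461. 293.] 618.0 -164.3 22.4
w3 [491. 312.] 618.2 -164.3 22.4
w8 [485. 291.] 618.3 -164.5 22.4
```

The short board is centred: (501, -333.5) mm at -10.5°. The tin is at (618, -164) mm. I fetch the tin.

Emit:
servo_tool(moves=[[9.6, 12.95, 0, 0], [9.6, 12.95, 0, 0], [9.6, 12.95, 0, 0], [9.6, 12.95, 0, 0], [9.6, 12.95, -1, 0], [9.6, 12.95, -1, 0], [9.6, 12.95, -1, 0], [9.6, 12.95, -1, 0]])

```text
time: 33.77
ee_pos: [0.6173, -0.1659, 0.2234]
tcp_rot: [-180.0, -0.1, 169.7]
wrist_force: [-0.8, 0.2, 0.4]
opening: 0.0856
grasp_force: 0.0
```

```bash
python3 - <<'E'
from h import *
o=get_obs(); im=camera("wrist"); cv2.imwrite("pics/w11.png",im[:,:,::-1]); C=cam("wrist",o); print(o['ee_pos'],o['tcp_rot'])
for c in blobs(im[:360],lambda H,S,V:(H>118)&(H<140)&(S>8)&(V>90)):
    p=cast(C,c[:,0],.07)*1000; (a,b),r=cv2.minEnclosingCircle(np.float32(p)); print(c.mean(0),a,b,r)
E
```

```text
[ 0.61727622 -0.16586489  0.22344167] [-1.79990565e+02 -5.67995499e-02  1.69725680e+02]
[[343.19402985 319.70149254]] 717.4017944335938 -154.5540313720703 13.98198127746582
[[315.375      224.48529412]] 618.4542846679688 -163.92738342285156 21.98465919494629
```

View pics/w11.png

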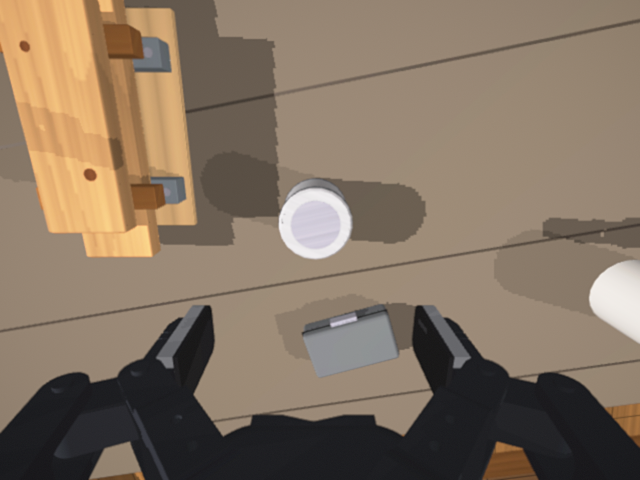

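The wrist view shows the tin centred at (315,222), with the drill-bit case at (350,340) clear of the fingers.

Emit:
servo_tool(moves=[[0.05, 0.1, -4, 0], [0.05, 0.1, -8, 0], [0.05, 0.1, -11, 0], [0.05, 0.1, -14, 0], [0.05, 0.1, -17, 0], [0.05, 0.1, -19.5, 0], [0.05, 0.1, -20.7, 0], [0.05, 0.1, -20.7, 0], [0.05, 0.1, -20.7, 0]])

```text
time: 34.57
ee_pos: [0.6185, -0.1643, 0.0176]
tcp_rot: [-180.0, 0.0, 169.8]
wrist_force: [0.6, -0.3, 1.4]
opening: 0.0852
grasp_force: 0.0
```

Emit:
servo_tool(moves=[[0, 0, 0, 0], [0, 0, 0, 0], [0, 0, 0, 0], [0, 0, 0, 0], [0, 0, 0, 0], [0, 0, 0, 0], [0, 0, 0, 0], [0, 0, 0, 0], [0, 0, 0, 0]], claw=1, force=60)

```text
time: 35.32
ee_pos: [0.6199, -0.1642, 0.0194]
tcp_rot: [-180.0, 0.2, 169.8]
wrist_force: [-1.7, -1.2, 5.4]
opening: 0.0645
grasp_force: 68.2
```

Emit:
servo_tool(moves=[[0, 0, 2, 0], [0, 0, 5, 0], [0, 0, 9, 0], [0, 0, 13, 0], [0, 0, 15, 0], [0, 0, 15, 0], [0, 0, 15, 0]])

```text
time: 35.9
ee_pos: [0.6192, -0.1637, 0.1677]
tcp_rot: [-180.0, 0.1, 169.8]
wrist_force: [0.2, 0.0, -5.8]
opening: 0.0645
grasp_force: 68.9
```

Emit:
servo_tool(moves=[[-2, -3, 0, 0], [-4, -6, 0, 0], [-6, -9, 0, 0], [-8, -12, 0, 0], [-10, -15, 0, 0], [-11.2, -16.5, 0, 0], [-11.6, -17.05, 0, 0], [-11.6, -17.05, 0, 0], [-11.6, -17.05, 0, 0], [-11.6, -17.05, 0, 0], [-11.6, -17.05, -2.5, 0], [-11.6, -17.05, -4.2, 0], [-11.6, -17.05, -5, 0], [-11.6, -17.05, -5.2, 0], [-11.6, -17.05, -5.2, 0], [-11.6, -17.05, -5.2, 0]])

```text
time: 37.23
ee_pos: [0.5032, -0.3339, 0.1156]
tcp_rot: [-180.0, 0.1, 169.9]
wrist_force: [0.3, 0.1, -4.4]
opening: 0.0644
grasp_force: 69.5
```

Emit:
servo_tool(moves=[[0, 0, -0.1, 0], [0, 0, -0.2, 0], [0, 0, -0.2, 0], [0, 0, -0.2, 0]])

```text
time: 37.57
ee_pos: [0.5026, -0.3342, 0.113]
tcp_rot: [-180.0, 0.0, 169.8]
wrist_force: [-0.3, -0.2, -4.8]
opening: 0.0645
grasp_force: 69.5
```

Emit:
servo_tool(moves=[[0, 0, -0.1, 0], [0, 0, -0.15, 0], [0, 0, -0.15, 0]])

```text
time: 37.82
ee_pos: [0.5026, -0.3343, 0.1124]
tcp_rot: [-180.0, 0.1, 169.8]
wrist_force: [-3.3, 1.7, 4.7]
opening: 0.0646
grasp_force: 70.2
```

Contact. I release and rise straight up, then check.

Emit:
servo_tool(moves=[[0, 0, 0, 0], [0, 0, 0, 0], [0, 0, 0, 0], [0, 0, 0, 0], [0, 0, 0, 0], [0, 0, 0, 0], [0, 0, 2, 0], [0, 0, 5, 0], [0, 0, 9, 0], [0, 0, 13, 0], [0, 0, 15, 0], [4, 10, 15, 0], [4, 10, 15, 0], [4, 10, 15, 0], [4, 10, 15, 0], [4, 10, 15, 0]], claw=0)

```text
time: 39.15
ee_pos: [0.5431, -0.2329, 0.2612]
tcp_rot: [-180.0, 0.0, 170.0]
wrist_force: [-0.5, -0.2, 0.8]
opening: 0.0854
grasp_force: 0.0
```

```bash
python3 - <<'E'
from h import *
o=get_obs(); im=camera("wrist"); s=camera("side"); cv2.imwrite("pics/end.png",np.hstack([cv2.resize(im,(400,300)),s[260:460,280:520][:, :].repeat(1,0).repeat(1,1)[:200,:240].copy() if 0 else cv2.resize(s[230:455,220:520],(400,300))])[:,:,::-1])
cv2.imwrite("pics/w12.png",im[:,:,::-1]); C=cam("wrist",o); print(o['time'],o['ee_pos'])
for c in blobs(im[:360],lambda H,S,V:(H>118)&(H<140)&(S>8)&(V>90)):
    p=cast(C,c[:,0],.163)*1000; (a,b),r=cv2.minEnclosingCircle(np.float32(p)); print(c.mean(0),a,b,r)
E
```

```text
39.15 [ 0.5430558  -0.23292245  0.26123476]
[[399.58333333 345.98333333]] 642.012939453125 -178.8331756591797 9.955574989318848
[[163.01149425 211.05172414]] 501.3311767578125 -333.7848205566406 22.31679344177246
```

View pics/end.png

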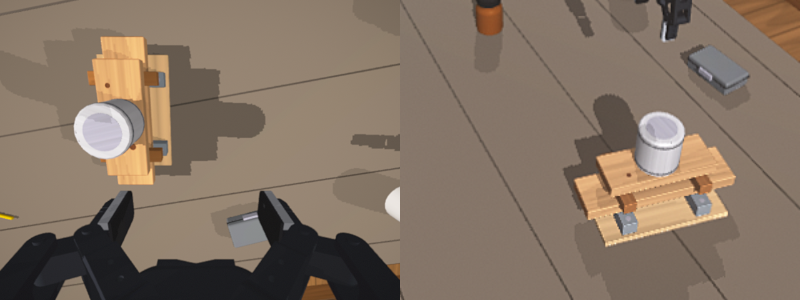

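The picture shows the full stack with the tin upright in the middle, at (103,130) in the left half and (660,145) in the right half. The tin measures (501.3, -333.8) mm, about 1 mm from the rack centre.

```bash
python3 -c "
from workcell import *
print(job_done())"
```

```text
the job is handed in; nothing more can be done
None
```

The drying stack is built and handed in at about 39 s; each piece measured within about 2 mm of its target, and I left the jar, mug and drill-bit case alone.

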